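# Seat a tool battery in the test dock and hold the probe on its terminal

## Task

Slide the orange battery pack fully home into the slot of the grey test dock, the low side of its sloping top towards the dock's yellow-striped front edge, and let go of it. Then take the red test probe out of its stand and finish while holding its spring tip on the pack's brass disc, the probe square to the sloping face and pressed gently so that the tip is about half-way in; the program ends with the probe still held there. Leave everything else on the bench where it stands.

Things in the scene. Friction and masses are not known exactly. Their poses are not given: they have to be found in the camera images.
- pack_mid (a point): Centre of the main block of the orange battery pack (loose, 0.42 kg): 32 mm thick (its x), 76 wide (y), 96 tall (z, upright); underside 48 mm below. On top a black terminal block 60 mm wide, its face sloping 30 degrees, low to the pack's -x side, high (112.5 mm above the underside) to +x. Starts upright on the bench, low side roughly to the robot. Grip across the 32 mm.
- pack_low (a point): Mid-point of the upper edge of the orange pack's -x face, 96 mm above its underside: the low side of the slope.
- contact: Brass disc, 16 mm across, flush in the sloping face of the orange pack, centred on the pack's width and thickness, 106 mm above its underside. Origin at the disc's centre on the surface; its z points out of the sloping face (30 degrees from the pack's upright, leaning to the pack's -x), its y runs along the pack's width.
- slot_mouth (a point): Centre of the slot's mouth in the top of the grey test dock (fixed; 120 mm in x, 170 in y, 60 tall, top level with this point). Slot straight down, 34 mm in x by 78 in y, 50 deep, 3 mm bevel at the mouth; a pack that is home has its centre 2 mm below this point and its x, y along the dock's. The yellow-striped front edge is on the -x side; display and lamps on top are flat.
- probe_mid (a point): Centre of the handle of the red test probe (loose, 0.1 kg): round, 24 mm across, 90 mm long; its z runs along the probe, away from the tip. Starts upright, tip down, in its stand. Below the handle: steel nose 14 mm across, 22 mm long, then the spring tip, whose end is 87 mm from this point when the spring is out.
- probe_tip (a point): End of the probe's spring tip (round brass end, 4 mm radius), 20 mm beyond the nose when out. It moves with the tip as the spring is pushed in.
- plunger (a joint): How far the spring tip is pushed in, m: 0 out, 0.010 fully in. The spring pushes back with about 1 N at the start and 5 N when fully in.
- stand: Probe stand, fixed aluminium block 80 x 80 mm, 60 mm tall; origin at the centre of its underside. Upright 18 mm hole in the middle; the probe's handle rests on the block's top, its nose and tip hang in the hole. Draw the probe straight up by at least 45 mm to clear it.
- spare_mid (a point): Centre of a grey battery pack of the same shape without a brass disc, standing upright on the bench (32 x 76 mm, 112 mm tall). To be left alone.
- bottle: Water bottle, 64 mm across, 190 mm tall, origin at the centre of its underside. To be left alone.
- carton: Cardboard carton 130 x 180 mm, 90 mm tall, origin at the centre of its underside. To be left alone.
- tape: Roll of yellow tape, 100 mm across, 48 mm tall, lying flat; origin at the centre of its underside. To be left alone.
- screwdriver: Red-handled screwdriver lying on the bench beyond the packs, to the robot's left. To be left alone.
- tin: Tin, 80 mm across, 100 mm tall, origin at the centre of its underside. To be left alone.
Things that resemble listed ones, but are neither listed nor needed, are in the scene too. Leave any purple look-alike of the stand alone.

How it is judged:
By the outcome, as a careful person would: the job done as asked, in the order asked, and still so for the second after the job is handed in, while the arm keeps its last pose, push and grip.
It also fails if it takes over 64 s, if anything falls off the work surface, if the arm or the gripper's body presses on something with over 40 N, if the wrist force passes 120 N, or if a joint passes its speed limit or range.

## Robot

A 6-joint arm with a two-finger parallel gripper is mounted at the origin on the work surface. World frame = base frame: x ahead of the robot, y to its left, z up, the work surface at z = 0. Lengths are in m, angles in rad, forces in N, time in s.
With the tool pointing down it reaches from about 0.3 to 0.775 m from the base axis. Payload 14.6 kg.
Tool frame: the origin (TCP) lies on the centre line of the jaws, within the pads' length; the fingertips stand 17 mm ahead of it and the grasp point (between the pads) lies 2 mm behind it; z points along the fingers, y is the line along which they close (so a half turn about z gives the same grasp; the last joint's range is limited). The gripper opens to 85 mm and grips with 20 to 120 N. Pads are 22 mm wide; open, the fingers measure 114 mm over their backs; the gripper's body (76 mm by 85 mm) begins 54 mm behind the grasp point. The pads swing forward as they close: fully open they stand 13 mm farther back than shut.
Start: joints at [-1.34, 0.3, 1.521, -0, 1.321, -0.067], TCP at [0.161, -0.526, 0.248] pointing down, gripper open.
Joint ranges: [-3.03, 3.03], [-0.79, 2.21], [0.23, 2.52], [-1.04, 4.18], [0, 3.07], [-2.55, 2.55]. Speed limits (rad/s): [2.22, 2.22, 2.57, 3.14, 3.14, 3.14].

## Interface

Orientations are given as a 3x3 rotation matrix whose columns are the frame's x, y, z axes.
In Python, from plant import arm gives the robot as it stands.
- The arm moves only by the tool arm_command, never from a script. Its argument "series" is a list of rows, each a list of 7 numbers: the shift along the world's x, y, z in m, then the turn, a rotation vector about the world's x, y, z in rad, then the finger opening in m, from 0 to 0.0854. A call has 1 to 10 rows; each row shifts and turns the commanded pose from where the row before left it; what a row does not reach is not made up. A row lasts 1/8 s, in which the tool goes at most 62.5 mm and 10.7 degrees, less where a joint would pass 70% of its speed; a pose out of reach is approached as far as the arm can. A call with a gripper value outside its range is refused whole. The fingers move at their own pace and stop on an object; the grip force is fixed at half the most. Time passes only in rows, so rows that do not move let the fingers close. It gives the time, the measured TCP pose, the force, the opening and the grip force at its end, in the units of the state.
- arm.sense(): the state, without advancing time (a new reading comes with each control period).
- arm.camera(name): name is "scene" or "top" or "wrist"; returns a dict with "img" (384x512x3 uint8, red, green, blue), "fx", "fy", "cx", "cy" (pixels), "rvec" (rotation vector, rad) and "tvec" (3), from world to camera coordinates, as OpenCV has them; the wrist camera has in their place "hand_eye" (4x4, takes a point from camera to tool coordinates, whose origin is the TCP and whose axes are the flange's). Camera axes: x right, y down, z forward; pixel columns grow to the right and rows downward; lengths in m; the calibration is good to about 2 mm. A picture is of the moment at which its call begins: read the wrist's pose just before it. There is no depth.
- arm.close_job(): hands the job in; it is judged then, once.
The state is a dict: "time": time; "qpos": joint angles; "joint_vel": joint speeds; "joint_torque": joint torques, N m; "tool_pos": TCP position; "tool_rot": TCP orientation; "wrist_force": force on the tool from outside, world axes, zero at the start; "moment": the same for the moment, N m; "width": finger opening in m; "finger_force": force on a finger pad.
Only numpy, scipy, OpenCV 4.12 (cv2) and the standard library are available. Lean on these libraries where they do the work, as an engineer would, in place of code of your own. Each camera call takes 0.05 s, during which the arm holds its last target. There are 200 camera calls.

## Working session

There is one attempt and no reset: what is moved stays moved. The work goes in short steps, Python scripts to look and compute and a tool call to move; the robot and the scene stay as the last step left them, time stands still between calls to the robot, and variables do not carry over. Pictures are saved under pics/ and viewed, at most 12 in all, crops included, and the job is handed in when it is done.

Besides the shell and the picture viewer there is one more tool, called after ">>>" by a JSON object that holds its "fn" and its "kwargs". arm_command: Moves the arm, as the interface text tells. Its arguments: {"type":"object","properties":{"series":{"type":"array","items":{"type":"array","items":{"type":"number"}}}},"required":["series"]}

```bash
mkdir -p pics
cat > h.py <<'E'
import numpy as np, cv2
from plant import arm
def snap(n,f):
    s=arm.sense(); c=arm.camera(n); cv2.imwrite('pics/'+f,c['img'][:,:,::-1]); np.save('pics/'+f[:-4]+'.npy',{'c':c,'s':s},allow_pickle=True); return c,s
def load(f):
    d=np.load('pics/'+f+'.npy',allow_pickle=True).item(); return d['c'],d['s']
def pose(c,s):
    """R,t camera->world"""
    if 'hand_eye' in c:
        H=np.array(c['hand_eye']); R=np.array(s['tool_rot']).reshape(3,3); return R@H[:3,:3], R@H[:3,3]+np.array(s['tool_pos'])
    R=cv2.Rodrigues(np.array(c['rvec'],float))[0].T; return R,-R@np.array(c['tvec']).ravel()
def atz(c,s,px,z):
    R,t=pose(c,s); px=np.atleast_2d(px); out=[]
    for u,v in px:
        d=R@np.array([(u-c['cx'])/c['fx'],(v-c['cy'])/c['fy'],1]); out.append(t+d*(z-t[2])/d[2])
    return np.array(out)
def proj(c,s,P):
    R,t=pose(c,s); q=(np.atleast_2d(P)-t)@R; return np.c_[c['fx']*q[:,0]/q[:,2]+c['cx'],c['fy']*q[:,1]/q[:,2]+c['cy']]
E
python3 - <<'E'
from h import *
for n in('top','scene','wrist'):
    c,s=snap(n,n+'0.png'); print(n,pose(c,s)[1].round(3),c['fx'])
    im=cv2.resize(c['img'],(800,600))[:,:,::-1]; cv2.imwrite(f'pics/{n}0b.png',im)
print(s['tool_rot'],c['hand_eye'],s['width'],s['wrist_force'],s['time'])
E
```

```text
top [0.388 0.02  1.384] 425.084535160933
scene [ 1.036 -0.363  1.005] 430.9918573472989
wrist [ 0.232 -0.505  0.374] 321.9922635673684
[[ 9.55999545e-01  2.93368049e-01 -2.39486927e-04]
 [ 2.93368135e-01 -9.55998956e-01  1.06469974e-03]
 [ 8.33996325e-05 -1.08811030e-03 -9.99999405e-01]] [[-4.89622676e-04 -9.57775040e-01 -2.87518231e-01  7.39420564e-02]
 [ 9.99999877e-01 -4.93227507e-04 -5.98974906e-05  6.62267374e-04]
 [-8.44435789e-05 -2.87518225e-01  9.57775163e-01 -1.25996474e-01]
 [ 0.00000000e+00  0.00000000e+00  0.00000000e+00  1.00000000e+00]] 0.08554357018696088 [-0.45875235  0.13222695 -0.08261039] 0.1
```

View pics/top0b.png

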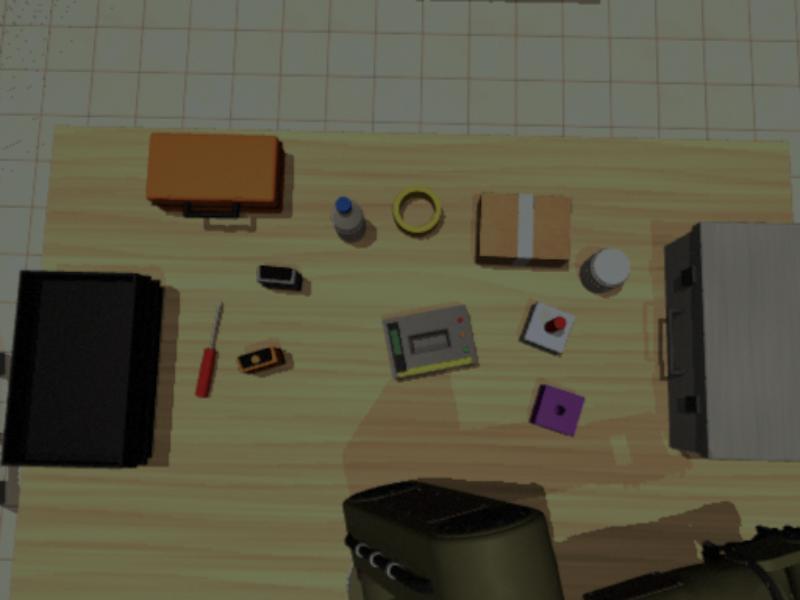

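View pics/scene0b.png

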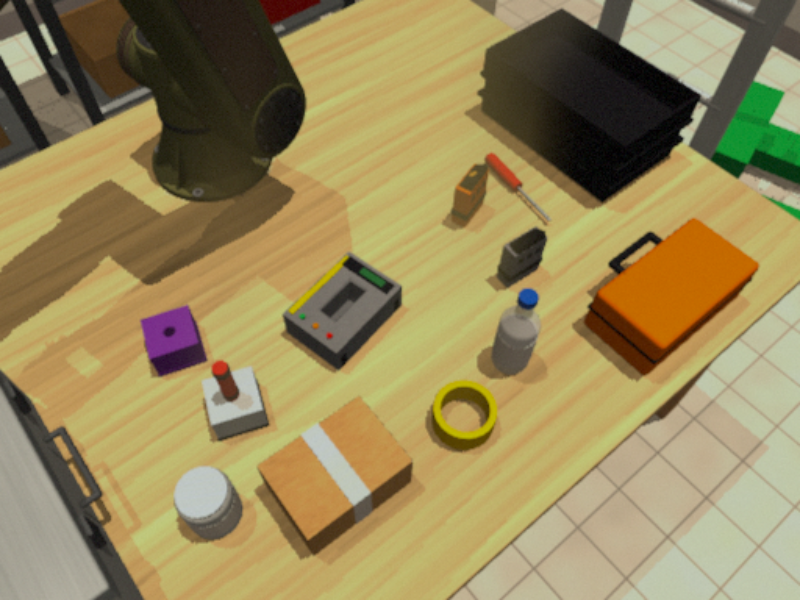

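The top view shows the pack at (262,359), the dock at (430,342), the probe at (556,325) and the spare at (280,277), with pixels in the enlarged picture. The image's up direction is +x and left is +y.

Run:
```python
from h import *
c,s=load('top0'); k=1.5625
for n,p,z in[('pack disc',(256,359),.106),('slot',(430,342),.06),('dock c',[(384,319),(467,305),(477,358),(397,380)],.06),('stand',[(538,302),(575,317),(561,355),(521,338)],.06),('probe top',(558,324),.15),('spare',(277,271),.112),('screwdr',(205,370),.01)]:
    print(n,atz(c,s,np.atleast_2d(p)/k,z).round(3).tolist())
```

```text
pack disc [[0.446, 0.308, 0.106]]
slot [[0.489, -0.027, 0.06]]
dock c [[0.533, 0.066, 0.06], [0.565, -0.1, 0.06], [0.459, -0.121, 0.06], [0.412, 0.037, 0.06]]
stand [[0.575, -0.243, 0.06], [0.546, -0.317, 0.06], [0.469, -0.288, 0.06], [0.501, -0.209, 0.06]]
probe top [[0.521, -0.262, 0.15]]
spare [[0.617, 0.274, 0.112]]
screwdr [[0.425, 0.433, 0.01]]
```

>>> {"fn": "arm_command", "kwargs": {"series": [[0.043,0.034,0.01,0,0,0.1,0.085],[0.043,0.034,0.01,0,0,0.1,0.085],[0.043,0.034,0.01,0,0,0.1,0.085],[0.043,0.034,0.01,0,0,0.1,0.085],[0.043,0.034,0.01,0,0,0.1,0.085],[0.043,0.034,0.01,0,0,0.1,0.085],[0.043,0.034,0.01,0,0,0.1,0.085],[0.04,0.03,0,0,0,0.1,0.085],[0,0,0,0,0,0,0.085],[0,0,0,0,0,0,0.085]]}}

```text
time: 1.4
tool_pos: [0.5021, -0.2579, 0.3179]
tool_rot: [[0.456, 0.89, -0.001], [0.89, -0.456, 0.0], [-0.0, -0.001, -1.0]]
wrist_force: [-0.3, -0.0, 0.4]
width: 0.0851
finger_force: 0.0
```

Run:
```python
from h import *
c,s=snap('wrist','w1.png');print(s['tool_pos'],s['tool_rot'],s['time'])
```

```text
[ 0.50207708 -0.25791964  0.31793358] [[ 4.56033683e-01  8.89962205e-01 -7.43966989e-04]
 [ 8.89962508e-01 -4.56033633e-01  2.44537902e-04]
 [-1.21644479e-04 -7.73620247e-04 -9.99999693e-01]] 1.4
```

>>> {"fn": "arm_command", "kwargs": {"series": [[0,0.06,0,0,0,0.1,0.085],[0,0.06,0,0,0,0.1,0.085],[0,0.06,0,0,0,0.1,0.085],[0,0.05,0,0,0,0.1,0.085],[0,0,0,0,0,0.1,0.085],[0,0,0,0,0,0.1,0.085],[0,0,0,0,0,0,0.085],[0,0,0,0,0,0,0.085]]}}

```text
time: 2.45
tool_pos: [0.5022, -0.0284, 0.3184]
tool_rot: [[-0.123, 0.992, 0.0], [0.992, 0.123, -0.0], [-0.0, 0.0, -1.0]]
wrist_force: [-0.6, -0.5, -0.0]
width: 0.085
finger_force: 0.0
```

Run:
```python
from h import *
c,s=snap('wrist','w2.png');print(s['tool_pos'],s['tool_rot'],s['time'])
```

```text
[ 0.50219742 -0.0284321   0.31836193] [[-1.23143273e-01  9.92388894e-01  1.31091695e-04]
 [ 9.92388900e-01  1.23143282e-01 -5.82085216e-05]
 [-7.39085519e-05  1.22925955e-04 -9.99999990e-01]] 2.45
```

>>> {"fn": "arm_command", "kwargs": {"series": [[0,0.06,0,0,0,0,0.085],[0,0.06,0,0,0,0,0.085],[0,0.06,0,0,0,0,0.085],[0,0.06,0,0,0,0,0.085],[-0.03,0.06,0,0,0,0,0.085],[0,0,0,0,0,0,0.085],[0,0,0,0,0,0,0.085],[0,0,0,0,0,0,0.085]]}}

```text
time: 3.5
tool_pos: [0.475, 0.267, 0.3183]
tool_rot: [[-0.124, 0.992, 0.0], [0.992, 0.124, -0.0], [-0.0, 0.0, -1.0]]
wrist_force: [0.4, 0.3, 0.2]
width: 0.0852
finger_force: 0.0
```

Run:
```python
from h import *
c,s=snap('wrist','w3.png');print(s['tool_pos'],s['tool_rot'],s['time'],s['qpos'])
a=[load(f)[0]['img'][:,:,::-1] for f in('w1','w2','w3')]
cv2.imwrite('pics/m23.png',np.hstack([cv2.resize(x,(400,300)) for x in a[1:]]))
for i in(1,2,3): cv2.imwrite(f'pics/w{i}b.png',cv2.resize(a[i-1],(800,600)))
```

```text
[0.47498214 0.26698517 0.31833079] [[-1.24476982e-01  9.92222491e-01  9.28693097e-05]
 [ 9.92222492e-01  1.24476990e-01 -7.87950426e-05]
 [-8.97423056e-05  8.23388488e-05 -9.99999993e-01]] 3.5 [ 4.44906487e-01  2.44539811e-01  1.42915330e+00 -1.11684198e-04
  1.46784963e+00  3.20117261e-01]
```

View pics/w3b.png

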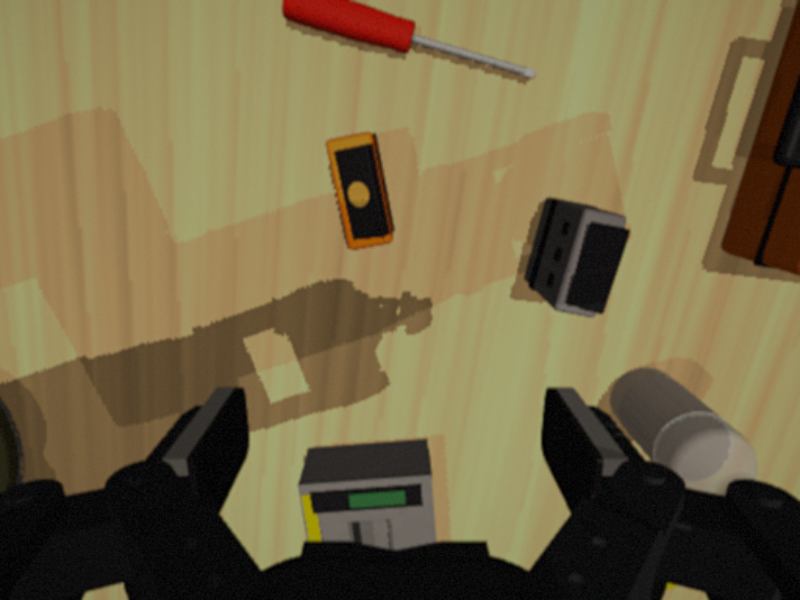

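View pics/w2b.png

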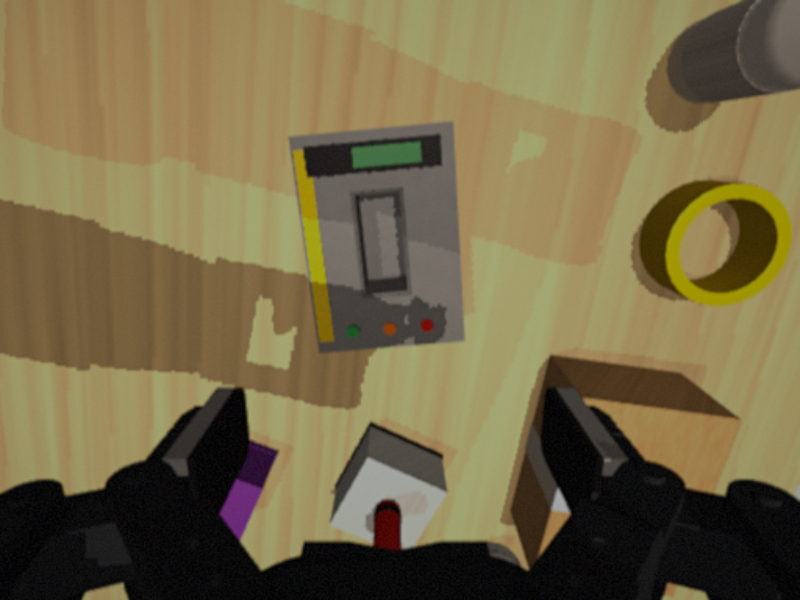

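View pics/w1b.png

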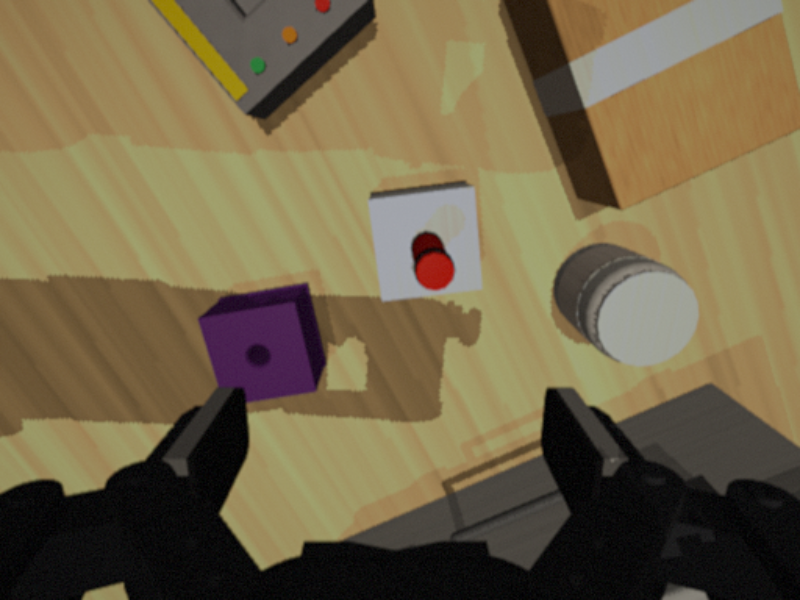

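w3 shows the pack's top corners at (328,142), (375,133), (392,240) and (347,249), with the disc at (358,194). w2 shows the dock's top corners at (290,137), (452,122), (464,340) and (320,352). w1 shows the stand top at (370,200), (471,186), (482,289) and (382,300), with the probe's top at (435,270).

```bash
cat >> h.py <<'E'
def fit(f,px,z,M,k=1.5625,sub=True):
    """fit 2D rigid pose (x,y,yaw) to model pts M seen at height z"""
    c,s=load(f); p=np.array(px,np.float32)/k
    if sub:
        q=cv2.cornerSubPix(cv2.cvtColor(c['img'],cv2.COLOR_RGB2GRAY),p.reshape(-1,1,2).copy(),(3,3),(-1,-1),(3,30,.01)).reshape(-1,2)
        print('  subpix shift',np.hypot(*(q-p).T).round(1)); p=q
    W=atz(c,s,p,z)[:,:2]; M=np.array(M,float); a=W-W.mean(0); b=M-M.mean(0)
    th=np.arctan2((b[:,0]*a[:,1]-b[:,1]*a[:,0]).sum(),(b*a).sum()); R=np.array([[np.cos(th),-np.sin(th)],[np.sin(th),np.cos(th)]])
    t=W.mean(0)-R@M.mean(0); print(f,'xy',t.round(4),'yaw',np.degrees(th).round(2),'res mm',(1e3*(W-(M@R.T+t))).round(1).tolist()); return t,th
E
python3 - <<'E'
from h import *
r=lambda a,b:np.array([(-a,b),(a,b),(a,-b),(-a,-b)])/2
for sub in(0,1):
    fit('w3',[(328,142),(375,133),(392,240),(347,249)],.096,r(.032,.076),sub=sub)
    fit('w2',[(290,137),(452,122),(464,340),(320,352)],.06,r(.12,.17),sub=sub)
    fit('w2',[(354,192),(402,188),(411,290),(364,295)],.06,r(.04,.084),sub=sub)
    fit('w1',[(370,200),(471,186),(482,289),(382,300)],.06,r(.08,.08),sub=sub)
for f,p,z in[('w3',(358,194),.106),('w1',(435,270),.15)]:
    c,s=load(f); print(atz(c,s,np.array(p)/1.5625,z).round(4))
E
```

```text
w3 xy [0.4475 0.3091] yaw 16.12 res mm [[1.1, -2.2], [0.5, -1.6], [-0.9, 2.5], [-0.7, 1.2]]
w2 xy [ 0.493  -0.0265] yaw 12.13 res mm [[1.2, -0.3], [-0.9, -1.0], [-0.9, 0.5], [0.6, 0.8]]
w2 xy [ 0.4936 -0.025 ] yaw 12.03 res mm [[2.4, -1.5], [-1.4, -2.5], [-1.8, 2.1], [0.8, 1.8]]
w1 xy [ 0.526  -0.2667] yaw -19.86 res mm [[1.6, -1.1], [-1.9, 0.8], [-0.2, -0.3], [0.5, 0.6]]
  subpix shift [2.4 1.  0.  0.8]
w3 xy [0.4468 0.3094] yaw 17.31 res mm [[-0.0, -1.9], [1.1, -1.5], [-0.8, 1.7], [-0.3, 1.7]]
  subpix shift [1.5 0.8 0.3 1.1]
w2 xy [ 0.4922 -0.0263] yaw 12.11 res mm [[0.4, -0.4], [-0.1, -0.3], [-0.3, 0.4], [0.1, 0.4]]
  subpix shift [0.7 0.8 2.3 0. ]
w2 xy [ 0.4928 -0.025 ] yaw 11.64 res mm [[2.7, -2.6], [-1.0, -1.6], [-3.6, 2.5], [1.9, 1.7]]
  subpix shift [1.  0.4 0.4 0.5]
w1 xy [ 0.5259 -0.2664] yaw -19.73 res mm [[1.9, -0.2], [-2.0, 0.7], [-0.3, -0.3], [0.5, -0.3]]
[[0.4464 0.3088 0.106 ]]
[[ 0.5265 -0.2653  0.15  ]]
```

>>> {"fn": "arm_command", "kwargs": {"series": [[-0.014,0.021,-0.03,0,0,0.083,0.085],[-0.014,0.021,-0.03,0,0,0.083,0.085],[0,0,-0.05,0,0,0,0.085],[0,0,-0.05,0,0,0,0.085],[0,0,-0.05,0,0,0,0.085],[0,0,-0.032,0,0,0,0.085],[0,0,0,0,0,0,0.085]]}}

```text
time: 4.42
tool_pos: [0.446, 0.3089, 0.0745]
tool_rot: [[-0.287, 0.958, -0.003], [0.958, 0.287, -0.002], [-0.001, -0.004, -1.0]]
wrist_force: [-0.1, -0.6, 0.7]
width: 0.0849
finger_force: 0.0
```

Run:
```python
from h import *
c,s=snap('wrist','w4.png');print(s['tool_pos'],s['tool_rot'],s['time'])
```

```text
[0.44599437 0.30887972 0.0745403 ] [[-0.2873929   0.9578064  -0.00349571]
 [ 0.95781224  0.28738694 -0.00211359]
 [-0.00101979 -0.00395566 -0.99999166]] 4.425
```

>>> {"fn": "arm_command", "kwargs": {"series": [[0,0,0,0,0,0,0.05],[0,0,0,0,0,0,0.05],[0,0,0,0,0,0,0.03],[0,0,0,0,0,0,0.02],[0,0,0,0,0,0,0.02],[0,0,0,0,0,0,0.02],[0,0,0,0,0,0,0.02]]}}

```text
time: 5.35
tool_pos: [0.4466, 0.3103, 0.0771]
tool_rot: [[-0.289, 0.957, 0.001], [0.957, 0.289, 0.001], [0.0, 0.001, -1.0]]
wrist_force: [-2.5, -1.0, 5.8]
width: 0.0315
finger_force: 58.8
```

>>> {"fn": "arm_command", "kwargs": {"series": [[0,0,0.03,0,0,0,0.02],[0,0,0.05,0,0,0,0.02],[0.005,-0.046,0.023,0,0,-0.01,0.02],[0.007,-0.05,0,0,0,-0.02,0.02],[0.007,-0.05,0,0,0,-0.02,0.02],[0.007,-0.05,0,0,0,-0.02,0.02],[0.007,-0.05,0,0,0,-0.01,0.02],[0.007,-0.05,0,0,0,0,0.02],[0.006,-0.04,0,0,0,0,0.02],[0,0,0,0,0,0,0.02]]}}

```text
time: 6.6
tool_pos: [0.4923, -0.0281, 0.1791]
tool_rot: [[-0.208, 0.978, -0.001], [0.978, 0.208, -0.0], [-0.0, -0.001, -1.0]]
wrist_force: [0.7, -0.1, -4.5]
width: 0.0311
finger_force: 60.7
```

>>> {"fn": "arm_command", "kwargs": {"series": [[0,0,0,0,0,0,0.02],[0,0,0,0,0,0,0.02]]}}

```text
time: 6.85
tool_pos: [0.4923, -0.025, 0.1792]
tool_rot: [[-0.213, 0.977, -0.0], [0.977, 0.213, 0.0], [0.0, -0.0, -1.0]]
wrist_force: [0.7, 1.0, -3.7]
width: 0.0313
finger_force: 60.7
```

Run:
```python
from h import *
c,s=snap('wrist','w5.png');print(s['tool_pos'],s['tool_rot'],s['time'],s['wrist_force'],s['width'])
cs,ss=snap('scene','s5.png')
cv2.imwrite('pics/w5b.png',cv2.resize(c['img'][:,:,::-1],(800,600)))
x=proj(cs,ss,[.4925,-.026,.1])[0].astype(int); print(x)
cv2.imwrite('pics/s5b.png',cv2.resize(cs['img'][max(0,x[1]-75):x[1]+75,max(0,x[0]-100):x[0]+100,::-1],(800,600),interpolation=2))
```

```text
[ 0.4922799  -0.02503728  0.17922277] [[-2.12558536e-01  9.77148305e-01 -2.41742608e-04]
 [ 9.77148320e-01  2.12558570e-01  1.23989303e-04]
 [ 1.72540401e-04 -2.09863398e-04 -9.99999963e-01]] 6.85 [ 0.6737493   1.00824175 -3.69470327] 0.03127482286823383
[217 182]
```

View pics/w5b.png

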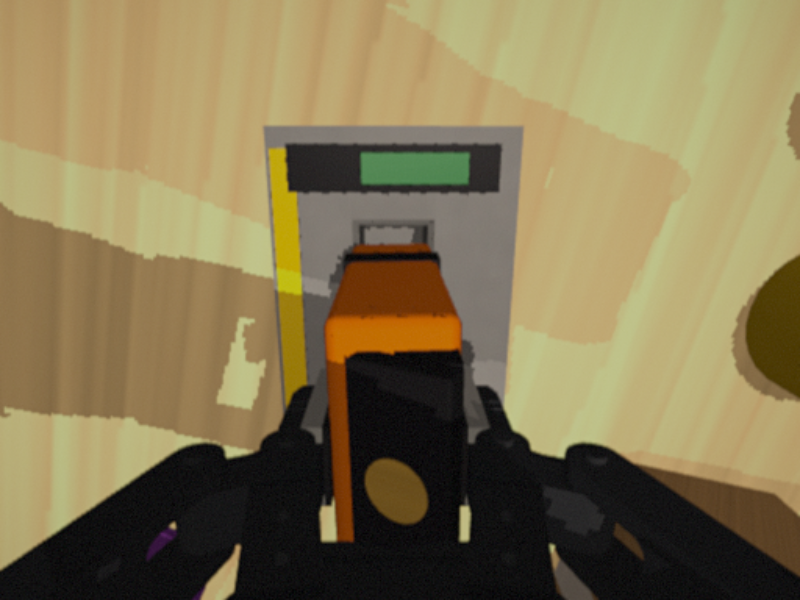

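The pack hangs level and slightly behind the slot mouth. The disc is at (397,492), the pack's +y top edge runs from (327,320) to (461,318), the slot's far rim runs from (353,221) to (434,221), and the dock's far corners are (265,127) and (523,127).

Run:
```python
from h import *
c,s=load('w5'); k=1.5625; th=np.radians(12.1); R=np.array([[np.cos(th),np.sin(th)],[-np.sin(th),np.cos(th)]])
print('tool yaw',np.degrees(np.arctan2(.2126,.9771)))
g=lambda n,p,z:print(n,(1e3*(R@(atz(c,s,np.array(p)/k,z)[0,:2]-[.4922,-.0263]))).round(1))
g('tcp',proj(c,s,np.array(s['tool_pos'])+[0,0,-.001])[0]*k,.178)
g('disc',(397,492),.208)
for p in((327,320),(461,318)): g('pack+y top',p,.198)
for p in((343,256),(439,256)): g('pack+y bottom edge',p,.102)
for p in((353,221),(434,221)): g('slot rim+y',p,.06)
for p in((265,127),(523,127)): g('dock corner',p,.06)
```

```text
tool yaw 12.27524146705128
tcp [0.3 1.1]
disc [ 1.7 -0.7]
pack+y top [-14.2  37.2]
pack+y top [16.  37.8]
pack+y bottom edge [-20.1  32.2]
pack+y bottom edge [19.3 32.3]
slot rim+y [-19.2  40.9]
slot rim+y [20.2 41. ]
dock corner [-58.8  84. ]
dock corner [60.1 84.3]
```

>>> {"fn": "arm_command", "kwargs": {"series": [[-0.0004,-0.0006,-0.02,0,0,0,0.02],[0,0,-0.016,0,0,0,0.02],[0,0,-0.005,0,0,0,0.02],[0,0,-0.005,0,0,0,0.02],[0,0,-0.005,0,0,0,0.02],[0,0,0,0,0,0,0.02]]}}

```text
time: 7.7
tool_pos: [0.492, -0.0264, 0.1281]
tool_rot: [[-0.211, 0.977, -0.0], [0.977, 0.211, 0.0], [0.0, -0.0, -1.0]]
wrist_force: [0.6, 1.8, -5.8]
width: 0.0312
finger_force: 60.5
```

>>> {"fn": "arm_command", "kwargs": {"series": [[0,0,-0.008,0,0,0,0.02],[0,0,-0.008,0,0,0,0.02],[0,0,-0.008,0,0,0,0.02],[0,0,-0.008,0,0,0,0.02],[0,0,-0.004,0,0,0,0.02],[0,0,-0.003,0,0,0,0.02],[0,0,0,0,0,0,0.02]]}}

```text
time: 8.57
tool_pos: [0.4919, -0.0263, 0.0886]
tool_rot: [[-0.211, 0.977, -0.0], [0.977, 0.211, 0.0], [0.0, -0.0, -1.0]]
wrist_force: [1.3, 5.2, -5.8]
width: 0.0309
finger_force: 60.2
```

>>> {"fn": "arm_command", "kwargs": {"series": [[0,0,-0.001,0,0,0,0.02],[0,0,-0.001,0,0,0,0.02],[0,0,-0.001,0,0,0,0.02],[0,0,0,0,0,0,0.02]]}}

```text
time: 9.07
tool_pos: [0.4921, -0.0262, 0.0871]
tool_rot: [[-0.212, 0.977, 0.0], [0.977, 0.212, 0.0], [0.0, 0.0, -1.0]]
wrist_force: [-8.4, 7.4, 18.0]
width: 0.0314
finger_force: 63.2
```

>>> {"fn": "arm_command", "kwargs": {"series": [[0,0,0.001,0,0,0,0.04],[0,0,0,0,0,0,0.06],[0,0,0,0,0,0,0.085],[0,0,0,0,0,0,0.085],[0,0,0,0,0,0,0.085],[0,0,0.03,0,0,0,0.085],[0,-0.03,0.06,0,0,0,0.085],[0,-0.03,0.06,0,0,0,0.085],[0,0,0,0,0,0,0.085],[0,0,0,0,0,0,0.085]]}}

```text
time: 10.32
tool_pos: [0.4917, -0.0823, 0.2285]
tool_rot: [[-0.211, 0.977, -0.001], [0.977, 0.211, 0.0], [0.0, -0.001, -1.0]]
wrist_force: [0.2, 0.2, -0.7]
width: 0.0856
finger_force: 0.0
```

Run:
```python
from h import *
c,s=snap('wrist','w6.png');print(s['tool_pos'],s['tool_rot'],s['time'],s['wrist_force'],s['width'])
cs,ss=snap('scene','s6.png')
im=c['img'][:,:,::-1].copy(); p=proj(c,s,[.4922,-.0263,.116])[0]; print('pred',p)
cv2.imwrite('pics/w6b.png',cv2.resize(im,(800,600)))
```

```text
[ 0.49173953 -0.08228291  0.22845108] [[-2.11088283e-01  9.77466810e-01 -6.10549121e-04]
 [ 9.77466959e-01  2.11088414e-01  1.57571309e-04]
 [ 2.82900570e-04 -5.63530136e-04 -9.99999801e-01]] 10.325 [ 0.2197778   0.23427784 -0.66212443] 0.08561650233811165
pred [268.36189308 122.1191935 ]
```

View pics/w6b.png

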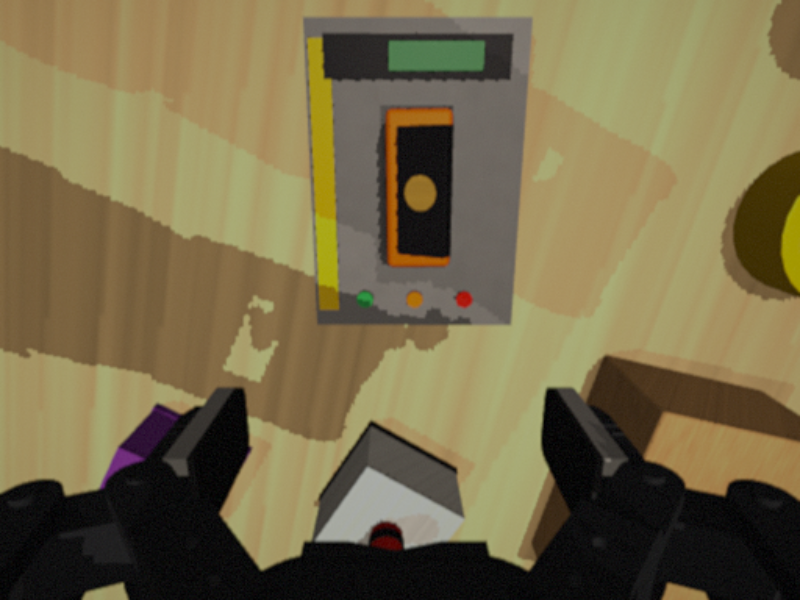

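The pack is home in the slot with its low side to the yellow stripe, and the disc is at (420,193). Next is the probe.

>>> {"fn": "arm_command", "kwargs": {"series": [[0.0086,-0.046,0,0,0,0,0.085],[0.0086,-0.046,0,0,0,0,0.085],[0.0086,-0.046,0,0,0,0,0.085],[0.0086,-0.046,0,0,0,0,0.085],[0,0,-0.03,0,0,0,0.085],[0,0,-0.03,0,0,0,0.085],[0,0,-0.03,0,0,0,0.085],[0,0,-0.03,0,0,0,0.085],[0,0,0,0,0,0,0.085],[0,0,0,0,0,0,0.085]]}}

```text
time: 11.68
tool_pos: [0.5268, -0.2663, 0.1098]
tool_rot: [[-0.212, 0.977, 0.0], [0.977, 0.212, -0.0], [-0.0, 0.0, -1.0]]
wrist_force: [0.6, -0.5, 0.6]
width: 0.0852
finger_force: 0.0
```

Run:
```python
from h import *
c,s=snap('wrist','w7.png')
cv2.imwrite('pics/w7b.png',cv2.resize(c['img'][:,:,::-1],(800,600)))
print(proj(c,s,[[.5262,-.266,.15],[.5262,-.266,.06]])*1.5625)
```

```text
[[388.25078722 518.69029177]
 [390.98354994 350.70123058]]
```

View pics/w7b.png

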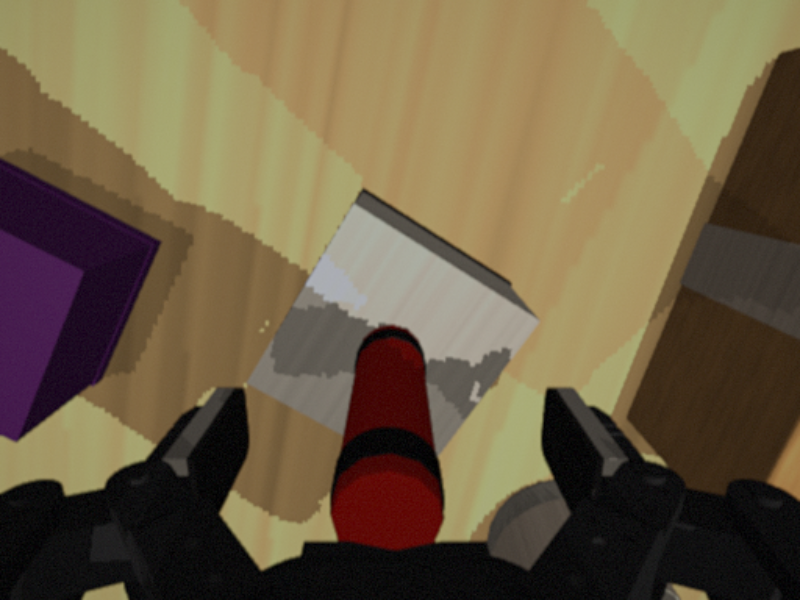

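The probe stands centred between the jaws, its top at about (387,515), matching the prediction. I'll close the gripper.

>>> {"fn": "arm_command", "kwargs": {"series": [[0,0,0,0,0,0,0.05],[0,0,0,0,0,0,0.03],[0,0,0,0,0,0,0.012],[0,0,0,0,0,0,0.012],[0,0,0,0,0,0,0.012],[0,0,0,0,0,0,0.012],[0,0,0,0,0,0,0.012],[0,0,0,0,0,0,0.012]]}}

```text
time: 12.72
tool_pos: [0.5265, -0.2665, 0.1093]
tool_rot: [[-0.211, 0.977, 0.0], [0.977, 0.211, -0.0], [-0.0, 0.0, -1.0]]
wrist_force: [-1.2, -0.3, 4.7]
width: 0.0227
finger_force: 58.8
```

>>> {"fn": "arm_command", "kwargs": {"series": [[0,0,0.02,0,0,0,0.012],[0,0,0.04,0,0,0,0.012],[0,0,0.05,0,0,0,0.012],[0,0,0.03,0,0,0,0.012],[0,0,0,0,0,0,0.012],[0,0,0,0,0,0,0.012]]}}

```text
time: 13.48
tool_pos: [0.5261, -0.2662, 0.2476]
tool_rot: [[-0.211, 0.977, -0.002], [0.977, 0.211, 0.001], [0.001, -0.002, -1.0]]
wrist_force: [0.0, -0.3, -1.3]
width: 0.0227
finger_force: 58.7
```

Run:
```python
from h import *
c,s=snap('wrist','w8.png');print(s['tool_pos'],s['tool_rot'],s['width'])
cv2.imwrite('pics/w8b.png',cv2.resize(c['img'][:,:,::-1],(800,600)))
cs,ss=snap('scene','s8.png'); ct,_=snap('top','t8.png')
```

```text
[ 0.52608159 -0.26617477  0.24756192] [[-0.21141189  0.97739542 -0.00178867]
 [ 0.97739607  0.21141393  0.00103881]
 [ 0.00139348 -0.00152862 -0.99999786]] 0.02267951998432653
```

View pics/w8b.png

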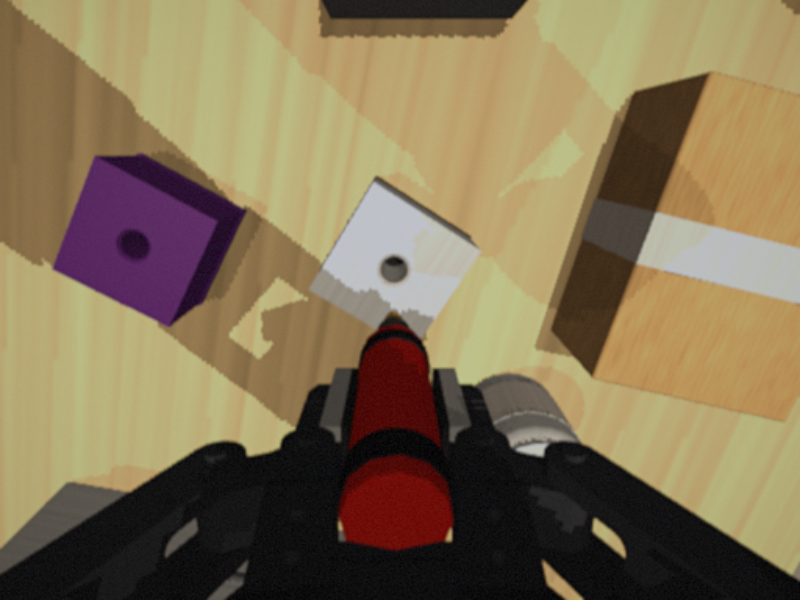

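The probe hangs straight in the jaws: tip at about (394,316), top at (396,505), the stand's hole empty at (394,268).

Run:
```python
from h import *
c,s=load('w8'); R=np.array(s['tool_rot']); P=np.array(s['tool_pos'])
for d in([0,0,.0913],[0,0,.0873],[0,0,.0713],[0,0,.0493],[0,0,-.0407]): print(d,(proj(c,s,P+R@d)*1.5625).round(0))
im=c['img'][185:225,230:275,::-1]; im=cv2.resize(im,(720,640)[:2],interpolation=cv2.INTER_CUBIC); cv2.imwrite('pics/tip.png',cv2.convertScaleAbs(im,alpha=2))
c,s=load('w6'); C=atz(c,s,np.array([420,193])/1.5625,.116)[0]; print('disc',C)
```

```text
[0, 0, 0.0913] [[393. 317.]]
[0, 0, 0.0873] [[393. 320.]]
[0, 0, 0.0713] [[393. 332.]]
[0, 0, 0.0493] [[392. 352.]]
[0, 0, -0.0407] [[391. 522.]]
disc [ 0.49273474 -0.02720409  0.116     ]
```

View pics/tip.png

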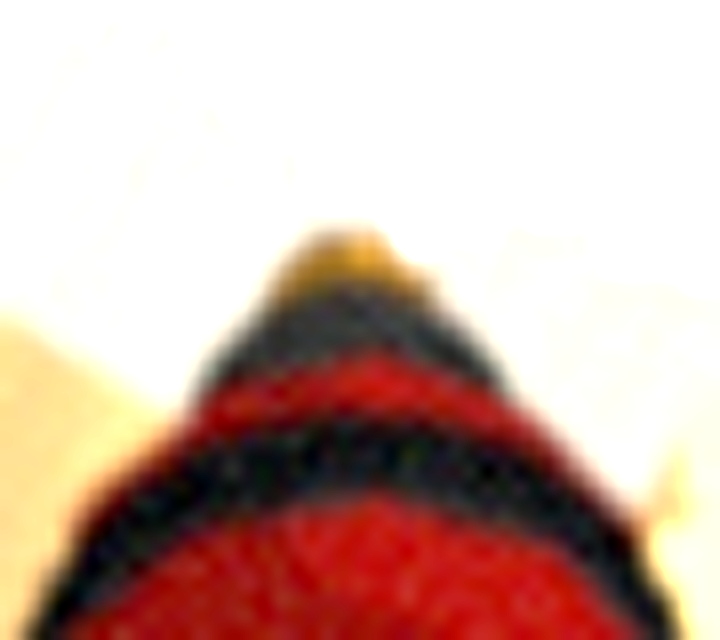

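The tip lies on the tool axis, about 91 mm ahead of the TCP.

>>> {"fn": "arm_command", "kwargs": {"series": [[-0.0226,0.0567,0,0,0,0,0.012],[-0.0226,0.0567,0,0,0,0,0.012],[-0.0226,0.0567,0,0.0277,-0.128,0,0.012],[-0.0224,0.0566,0,0.0277,-0.128,0,0.012],[0,0,0,0.0276,-0.128,0,0.012],[0,0,0,0.0276,-0.1278,0,0.012],[0,0,-0.031,0,0,0,0.012],[0,0,0,0,0,0,0.012],[0,0,0,0,0,0,0.012]]}}

```text
time: 14.75
tool_pos: [0.4366, -0.0397, 0.2188]
tool_rot: [[-0.211, 0.846, 0.489], [0.977, 0.183, 0.106], [-0.0, 0.5, -0.866]]
wrist_force: [-0.2, 0.7, -0.7]
width: 0.0227
finger_force: 58.9
```

```bash
cat > chk.py <<'E'
from h import *
s=arm.sense(); P=np.array(s['tool_pos']); R=np.array(s['tool_rot']); C=np.array([.4927,-.0272,.116]); th=np.radians(12.2)
n=np.array([-.5*np.cos(th),-.5*np.sin(th),np.sqrt(.75)])
want=C+n*.1163; print('pos',P,'to pre',(want-P).round(4),'tilt err rotvec',np.cross(R[:,2],-n).round(4)); tip=P+R[:,2]*.0913
d=tip-C; print('tip along n mm',1e3*d@n,'lateral',1e3*(d-(d@n)*n),'F',s['wrist_force'],'F.n',np.array(s['wrist_force'])@n,s['time'],s['qpos'])
E
python3 chk.py
python3 - <<'E'
from h import *
c,s=snap('wrist','w9.png'); cs,ss=snap('scene','s9.png')
x=proj(cs,ss,[.4927,-.0272,.13])[0]; print(x); a,b=x.astype(int)
i1=cv2.resize(c['img'][100:300,156:356,::-1],(400,400),interpolation=2); i2=cv2.resize(cs['img'][b-40:b+40,a-40:a+40,::-1],(400,400),interpolation=2)
cv2.imwrite('pics/m9.png',cv2.convertScaleAbs(np.hstack([i1,i2]),alpha=1.5))
R=np.array(s['tool_rot']);P=np.array(s['tool_pos'])
print('disc pred',proj(c,s,[.4927,-.0272,.116]),'tip',proj(c,s,P+R[:,2]*.0913))
E
```

```text
pos [ 0.43659713 -0.0397322   0.21879737] to pre [-0.0007  0.0002 -0.0021] tilt err rotvec [0.     0.0001 0.    ]
tip along n mm 26.467235310342247 lateral [ 1.45798865 -0.09233211  0.81149422] F [-0.15800758  0.73174513 -0.71276149] F.n -0.6173679428304911 14.75 [-0.30432523 -0.14066839  2.145098    0.3889863   0.71008481 -0.75934376]
[216.02789481 176.01750369]
disc pred [[249.29380984 191.77054595]] tip [[251.23516792 202.91774162]]
```

View pics/m9.png

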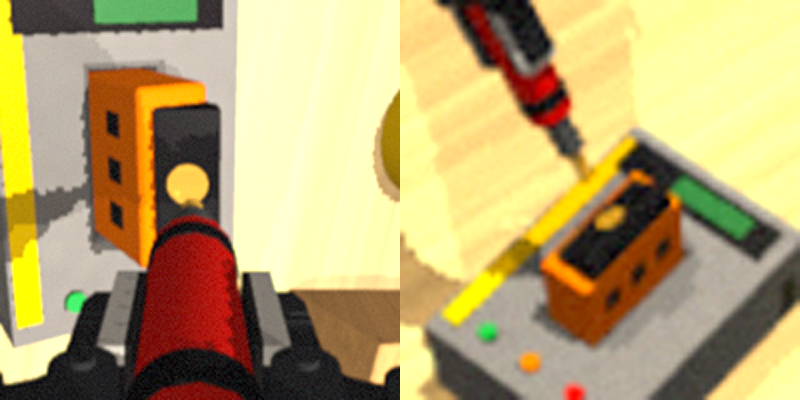

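The disc shows at its predicted pixel and faces the tool squarely; the tip is on line. I'll make a small correction, then approach along the normal.

>>> {"fn": "arm_command", "kwargs": {"series": [[-0.0015,0.0001,-0.0008,0,0,0,0.012],[0.0049,0.0011,-0.0087,0,0,0,0.012],[0.0049,0.0011,-0.0087,0,0,0,0.012],[0.001,0.0002,-0.0017,0,0,0,0.012],[0,0,0,0,0,0,0.012],[0,0,0,0,0,0,0.012]]}}

```text
time: 15.6
tool_pos: [0.4456, -0.0372, 0.1983]
tool_rot: [[-0.211, 0.846, 0.489], [0.977, 0.183, 0.106], [-0.0, 0.5, -0.866]]
wrist_force: [-0.5, -0.1, -1.6]
width: 0.0227
finger_force: 58.9
```

```bash
python3 chk.py
```

```text
pos [ 0.44555793 -0.0372065   0.1983328 ] to pre [-0.0097 -0.0023  0.0184] tilt err rotvec [0.0001 0.0002 0.0001]
tip along n mm 4.098312564206519 lateral [-0.50083028  0.06412044 -0.27480097] F [-0.46103353 -0.13635965 -1.6432764 ] F.n -1.1834002701366977 15.6 [-0.28921595 -0.08691345  2.15175489  0.4094539   0.64900925 -0.77685798]
```

>>> {"fn": "arm_command", "kwargs": {"series": [[0.001,0.0001,-0.0006,0,0,0,0.012],[0.0005,0.0001,-0.0009,0,0,0,0.012],[0.0005,0.0001,-0.0009,0,0,0,0.012],[0.0005,0.0001,-0.0009,0,0,0,0.012],[0,0,0,0,0,0,0.012],[0,0,0,0,0,0,0.012]]}}

```text
time: 16.35
tool_pos: [0.4481, -0.0368, 0.195]
tool_rot: [[-0.211, 0.846, 0.489], [0.977, 0.183, 0.106], [-0.0, 0.5, -0.866]]
wrist_force: [-0.7, -0.1, -0.3]
width: 0.0227
finger_force: 59.0
```

```bash
python3 chk.py
```

```text
pos [ 0.44805471 -0.03679829  0.19495781] to pre [-0.0122 -0.0027  0.0218] tilt err rotvec [0.0001 0.0002 0.0001]
tip along n mm -0.0878428402639134 lateral [-0.05548301  0.03170897 -0.02744093] F [-0.71969641 -0.05706823 -0.25931064] F.n 0.13318171833269493 16.35 [-0.28597216 -0.07523788  2.15017392  0.41286444  0.63868591 -0.7791428 ]
```

>>> {"fn": "arm_command", "kwargs": {"series": [[0.0005,0.0001,-0.0009,0,0,0,0.012],[0.0005,0.0001,-0.0009,0,0,0,0.012],[0,0,0,0,0,0,0.012],[0,0,0,0,0,0,0.012]]}}

```text
time: 16.85
tool_pos: [0.449, -0.0366, 0.1931]
tool_rot: [[-0.211, 0.846, 0.489], [0.977, 0.183, 0.106], [-0.0, 0.5, -0.866]]
wrist_force: [-0.7, -0.1, 0.9]
width: 0.0225
finger_force: 59.0
```

```bash
python3 chk.py
```

```text
pos [ 0.4490372  -0.03659383  0.1931266 ] to pre [-0.0132 -0.0029  0.0236] tilt err rotvec [0.0001 0.0001 0.    ]
tip along n mm -2.1754723693589306 lateral [-0.09980699  0.01725851 -0.05421653] F [-0.69559277 -0.10071695  0.88184444] F.n 1.114283401311409 16.85 [-0.28458283 -0.06978134  2.15007603  0.41490017  0.63336903 -0.78085059]
```

>>> {"fn": "arm_command", "kwargs": {"series": [[0.0005,0.0001,-0.0009,0,0,0,0.012],[0.0005,0.0001,-0.0009,0,0,0,0.012],[0.0003,0.0001,-0.0005,0,0,0,0.012],[0,0,0,0,0,0,0.012],[0,0,0,0,0,0,0.012]]}}

```text
time: 17.48
tool_pos: [0.4504, -0.0363, 0.1909]
tool_rot: [[-0.211, 0.846, 0.489], [0.977, 0.183, 0.106], [-0.0, 0.5, -0.866]]
wrist_force: [-1.8, 0.3, 2.5]
width: 0.0225
finger_force: 59.0
```

```bash
cp chk.py c2.py
cat >> c2.py <<'E'
F=[]
for i in range(10):
    c=arm.camera('wrist'); F.append(np.array(arm.sense()['wrist_force'])@n)
print('F.n mean',np.mean(F),np.std(F))
c,s=snap('wrist','wa.png'); cs,ss=snap('scene','sa.png'); a,b=216,176
i1=cv2.resize(c['img'][150:250,206:306,::-1],(400,400),interpolation=2); i2=cv2.resize(cs['img'][b-35:b+35,a-35:a+35,::-1],(400,400),interpolation=2)
cv2.imwrite('pics/ma.png',cv2.convertScaleAbs(np.hstack([i1,i2]),alpha=1.5))
E
python3 c2.py
```

```text
pos [ 0.45036696 -0.03629958  0.1908678 ] to pre [-0.0145 -0.0032  0.0259] tilt err rotvec [0.0001 0.0002 0.0001]
tip along n mm -4.812602394398968 lateral [-0.05001296  0.0294213  -0.02463323] F [-1.75531979  0.26628478  2.5225402 ] F.n 3.014286343175753 17.475 [-0.28266127 -0.06282995  2.14979072  0.41748939  0.62648389 -0.78293784]
F.n mean 2.2487041109102837 0.5743921688726038
```

View pics/ma.png

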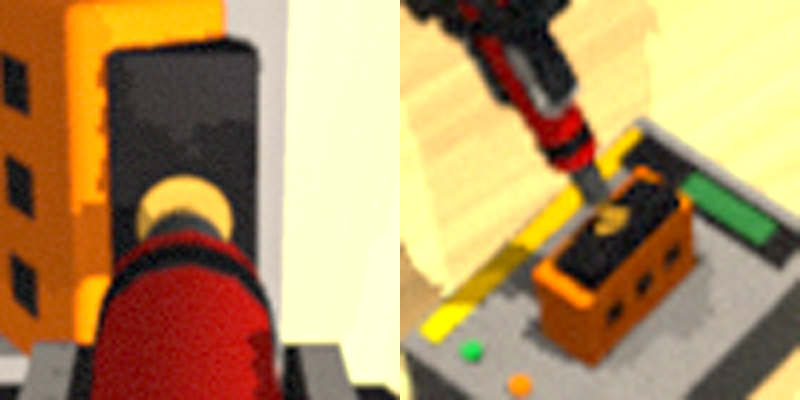

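The nose stands just off the disc with the tip on it. Both the force (about 3.1 N) and the geometry (4.8 mm) put the tip about half-way in.

```bash
python3 -c "
from plant import arm
print(arm.close_job())"
```

```text
the job is handed in; nothing more can be done
None
```

The job is handed in: the orange pack is fully home in the dock with its low side to the yellow stripe, and the probe is held square on the brass disc with its spring tip about half-way in (roughly 5 mm, 3 N).

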